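Refit the slicer's gauge knob and hold it pressed in

ROBOT

A 6-joint arm with a two-finger parallel gripper is mounted at the origin on the work surface. World frame = base frame: x ahead of the robot, y to its left, z up, the work surface at z = 0. Lengths are in m, angles in rad, forces in N, time in s.
With the tool pointing down it reaches from about 0.35 to 0.975 m from the base axis. Payload 4.9 kg.
Tool frame: the origin (TCP) lies on the centre line of the jaws, within the pads' length; the fingertips stand ahead of it and the grasp point (between the pads) lies 11 mm behind it (bot.finger_overhang is the z of the fingertips in the tool frame, in m); z points along the fingers, y is the direction in which the jaws open and shut (so a half turn about z gives the same grasp; the last joint's range is limited). The gripper opens to 85 mm and grips with 20 to 120 N. Pads are 22 mm wide; open, the fingers measure 114 mm over their backs; the gripper's body (76 mm by 85 mm) begins 54 mm behind the grasp point. The pads swing forward as they close: fully open they stand 13 mm farther back than shut.
Start: joints at [-1.304, 0.053, 1.613, -0, 1.476, -0.119], TCP at [0.235, -0.579, 0.239] pointing down, gripper open.
Joint ranges: [-3.01, 3.01], [-1.01, 2.22], [0.06, 2.58], [-1.02, 4.17], [0.09, 2.62], [-3.14, 3.14]. Speed limits (rad/s): [2.57, 2.57, 3.14, 3.14, 3.14, 3.14].

INTERFACE

Orientations are given as a unit quaternion [x, y, z, w].
In Python, from rig import bot, viewer gives the robot as it stands.
- The arm moves only by the shell command python3 -m pendant 'ROWS' [FORCE]. ROWS is JSON, a list of rows, each an object with "offset": the shift along the tool's x, y, z in cm, a list of three; "dr": the turn, a rotation vector about the tool's x, y, z in rad, a list of three; "grip": the gripper's target within -1 to 1 (fully open at 1, half-way at 0, shut at -1). A call has 1 to 8 rows; each row shifts and turns the commanded pose from where the row before left it, along the tool's axes as they then stand; what a row does not reach is not made up. A row lasts 1/12 s, in which the tool goes at most 41.7 mm and 7.16 degrees, less where a joint would pass 70% of its speed; a pose out of reach is approached as far as the arm can. A call with a gripper value outside its range is refused whole. The fingers move at their own pace and stop on an object; FORCE is the grip in N (left out, the last holds). Time passes only in rows, so rows that do not move let the fingers close. It gives the time, the measured TCP pose, the force and the opening at its end, in the units of the state.
- bot.sense(): the state, without advancing time (a new reading comes with each control period).
- viewer.capture(name): name is "scene" or "side" or "wrist"; returns the picture (400x640x3 uint8, red, green, blue); there is no depth.
- viewer.camera_params(name): a dict with "fov_y" (degrees; the focal length in pixels is half the picture's height over the tangent of half this angle, whatever the lens; pixels are square), "cx", "cy" (the principal point, pixels), "position" and "attitude" of the camera in the world. Camera axes: x right, y down, z forward; pixel columns grow to the right and rows downward; lengths in m; the calibration is good to about 2 mm. A picture is of the moment at which its call begins: read the wrist's pose just before it. camera_params takes no time and is no camera call; for the wrist camera it gives the pose at the moment of the call.
- bot.job_done(): hands the job in, once; it reports no verdict.
The state is a dict: "t": time; "joints": joint angles; "qvel": joint speeds; "tau": joint torques, N m; "ee_pos": TCP position; "orientation": TCP orientation; "wrist_force": force on the tool from outside, world axes, zero at the start; "ft_torque": the same for the moment, N m; "gripper_width": opening from 0.0 (shut) to 1.0 (fully open).
Only numpy, scipy, OpenCV 4.12 (cv2) and the standard library are available. Lean on these libraries where they do the work, as an engineer would, in place of code of your own. Each camera call takes 0.05 s, during which the arm holds its last target.

TASK

First lower the small lift lever on the slicer's head all the way down. Then pick up the loose gauge knob, turn it so that its D-shaped bore matches the D-shaped spindle on the head (nose over the spindle's index finger), push it fully home and press knob and spindle down against the spring as far as they go. Leave the other things on the bench where they are, and finish still gripping the knob and holding it pressed in: do not let go.

Things in the scene. Friction and masses are not known exactly. Their poses are not given: they have to be found in the camera images.
- knob: Loose black knob, bore down on the bench. Skirt 49 mm across, 22 tall; grip bar on top 48 mm long (x), 14 thick (y), from 22 to 50 mm above the underside; narrow nose (7 mm wide, 22 to 34 mm up) out of the bar's +x end, to 40 mm from the axis. D-bore 20 mm across, 18 deep, flat 6 mm from the axis on the +x (nose) side. 49 to 91 g. Origin: centre of the underside, on the axis; z up.
- knob_nose (a point): Tip of the knob's nose: 40 mm along the knob's +x, 28 mm above its underside.
- spindle_seat (a point): On the axis of the upright steel D-shaft, on top of its round dark collar (56 mm across), where the knob's underside must rest; 90 mm above the bench unpressed. Shaft 18 mm across, 16 tall (top 3 mm tapered), flat 5 mm from the axis. +x points the way the flat faces; there an index finger on the collar reaches 48 mm from the axis. z up. Turns stiffly (0.25 N m), sinks when pressed.
- spindle_press (a joint): How far the spindle is pressed down, m: 0 out, 0.008 fully in. Spring: about 4 N to start, 10 N fully in; it comes back out when released.
- lift_lever (a joint): Angle of the small lift lever, rad: 0 = raised 0.9 rad above level, 0.9 = level, fully lowered (a stop). It stays where it is left; takes about 0.12 N m.
- lever_tab (a point): Middle of the upper face of the lever's black thumb tab (30 x 24 mm, 9 mm thick), 70 mm from the pivot. Sinks as the lever is lowered.
- lever_pivot (a point): Lever's level hinge axis, 105 mm above the bench, between two bracket cheeks that rise 10 mm higher (30 mm long, 40 mm over both). From it the lever points along the slicer's -x, over the head; when fully lowered the tab's upper face is 110 mm above the bench, the arm's (12 mm wide, to 55 mm from the pivot) 108.5 mm. Axes are the slicer's.
- slicer: Table-top slicer, fixed. Head: aluminium block 160 (x) x 260 (y) mm, top 70 mm above the bench; on it stand the spindle, at (-10, -65) mm, and the lever's pivot, at (30, 73) mm. Steel deck behind it on +x (200 mm long, rails to 87 mm high) with a bail handle. Origin: under the head's centre, on the bench.
- fluted_cutter: Fluted round steel cutter ring, 60 mm across, 34 mm tall, bystander; origin centre of underside.
- tart_tin: Small round aluminium tart tin, 70 mm across, 24 mm tall, bystander; origin centre of underside.
- nozzle: Steel piping nozzle, cone 34 mm across and 45 mm tall, bystander; origin centre of underside.
- ring_cutter: Copper ring cutter, 56 mm across, 30 mm tall, bystander; origin centre of underside.
- tub: Clear plastic tub, 110 mm across, 120 mm tall, bystander; origin centre of underside.
- jar: Glass jar with a metal cap, 64 mm across, 90 mm tall, bystander; origin centre of underside.
- brush: Pastry brush lying on the bench, bystander.
There are look-alikes about, which are no part of the job. Leave any pink or purple look-alike of the knob alone.

How it is judged:
On the way, in this order (a step that is already met when the one before it is completed fails the run):
1. the lift lever is lowered while the knob is still off the spindle (value of joint lift_lever above 0.75 rad and distance between knob and spindle_seat above 0.03 m), for 0.2 s.
2. the knob is fully home on the D-shaft, nose over the index finger (z of knob in the frame of spindle_seat between -0.004 and 0.003 m and horizontal distance between knob and spindle_seat below 0.004 m and angle between the z axis of knob and the z axis of spindle_seat, either way round below 0.12 rad and angle between the x axis of knob and the x axis of spindle_seat, either way round below 0.25 rad and x of knob_nose in the frame of spindle_seat above 0.03 m), for 0.2 s.
At the end, for the whole second after the job is handed in: Lever past 0.75 of 0.9 rad; knob home on the spindle (underside within 3 mm of the collar, 4 mm of the axis, tilt under 0.12, turn within 0.25 rad of the flat, nose on the finger side); spindle held over 5.5 of 8 mm in by the knob (over 4 N); fingers bear on the knob (over 4 N) (all of step 2 and value of joint lift_lever above 0.75 rad and value of joint spindle_press above 0.0055 m and contact force between the fingers and knob above 4 N and contact force between knob and slicer above 4 N); the arm keeps its last pose, push and grip.
It fails at once if another thing on the bench is moved more than 40 mm (distance of any of fluted_cutter, tart_tin, nozzle, ring_cutter, tub, jar, brush from where it was at the start of the episode above 0.04 m).
It also fails if it takes over 56 s, if anything falls off the work surface, if the arm or the gripper's body presses on something with over 40 N, if the wrist force passes 120 N, or if a joint passes its speed limit or range.

## Working session

There is one attempt and no reset: what is moved stays moved. The work goes in short steps, Python scripts to look and compute and a shell command to move; the robot and the scene stay as the last step left them, time stands still between calls to the robot, and variables do not carry over. Pictures are saved under pics/ and viewed, and the job is handed in when it is done.

```bash
ls; mkdir -p pics; python3 - <<'E'
from rig import bot, viewer
import cv2
print(bot.sense(), bot.finger_overhang)
for n in ("scene","side","wrist"):
    p=viewer.camera_params(n); print(n,p)
    cv2.imwrite(f"pics/{n}0.png",viewer.capture(n)[:,:,::-1])
E
```

```text
pics
{'t': 0.0, 'joints': array([-1.30400669e+00,  5.33479489e-02,  1.61428431e+00, -2.90082766e-05,
        1.47603847e+00, -1.18979625e-01]), 'qvel': array([ 0.00023233,  0.000562  ,  0.0013478 , -0.00058971,  0.00090423,
       -0.00071413]), 'tau': array([-1.04163182e-04, -3.93679941e+01, -3.70176065e+01, -1.75340506e-04,
        6.97853859e-03,  4.52430243e-06]), 'ee_pos': array([ 0.23501185, -0.5784699 ,  0.23807433]), 'orientation': array([ 9.81454566e-01,  1.91692082e-01, -9.11183922e-05, -1.03513489e-03]), 'wrist_force': array([ 0.3845548 , -0.0720731 ,  0.06854811]), 'ft_torque': array([ 0.03152354, -0.05062159,  0.00884435]), 'gripper_width': 0.9977630017875007} 0.008
scene {'fov_y': 53.18799029780753, 'cx': 321.8842217212487, 'cy': 199.46991964592797, 'position': array([0.94271305, 0.51018565, 0.86890363]), 'attitude': array([ 0.27558234,  0.89154506, -0.34565748, -0.0986037 ])}
side {'fov_y': 53.13788620426735, 'cx': 321.51842386868384, 'cy': 197.70551551670866, 'position': array([0.15588629, 0.64239036, 0.79186095]), 'attitude': array([-0.2287942 ,  0.87196639, -0.41936837,  0.10704205])}
wrist {'fov_y': 58.811186880227694, 'cx': 323.6049056442566, 'cy': 197.117577416333, 'position': array([ 0.30902882, -0.54909927,  0.37273259]), 'attitude': array([ 0.81889041, -0.55178723, -0.08919248,  0.13036124])}
```

View pics/scene0.png

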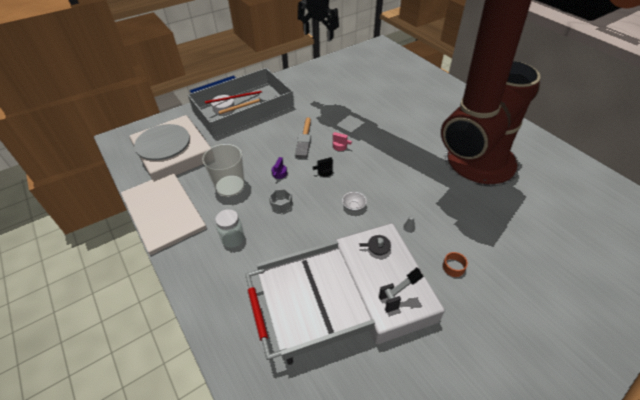

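View pics/side0.png

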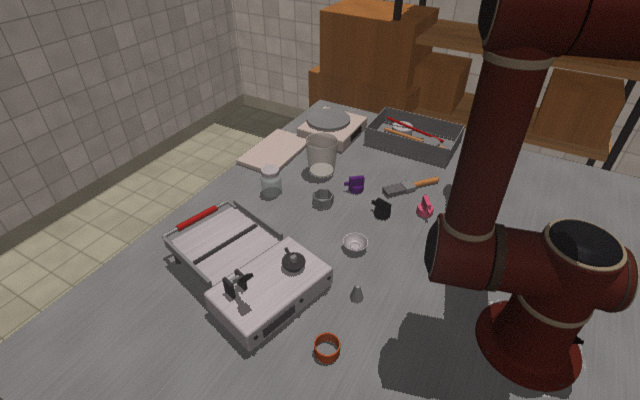

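View pics/wrist0.png

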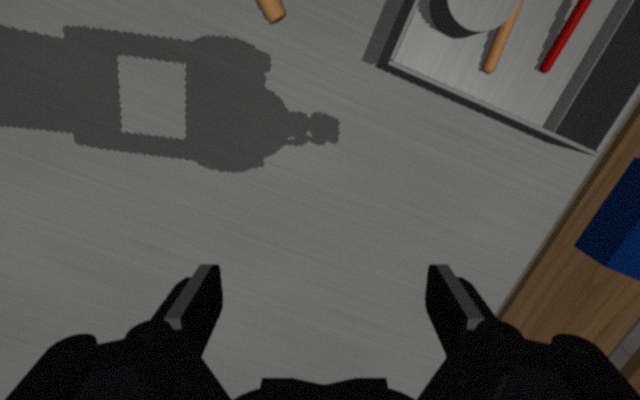

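The scene view shows a black knob at (324,166), a purple look-alike at (280,168), a pink one at (341,141), the spindle at (378,244), and the lever at (388,297) with its tab near (414,276). In the side view the black knob is at (382,208). Black fits the description. I'll confirm with enlarged crops.

```bash
python3 - <<'E'
import cv2, numpy as np
a=cv2.imread('pics/scene0.png'); b=cv2.imread('pics/side0.png')
def c(im,x,y,w,h): return cv2.resize(im[y:y+h,x:x+w],(400,300),interpolation=cv2.INTER_CUBIC)
top=np.hstack([c(a,290,140,72,54),c(b,345,180,72,54)])
bot=np.hstack([c(a,335,222,120,90),c(b,210,235,120,90)])
cv2.imwrite('pics/crop1.png',np.vstack([top,bot]))
E
```

```text
(no output)
```

View pics/crop1.png

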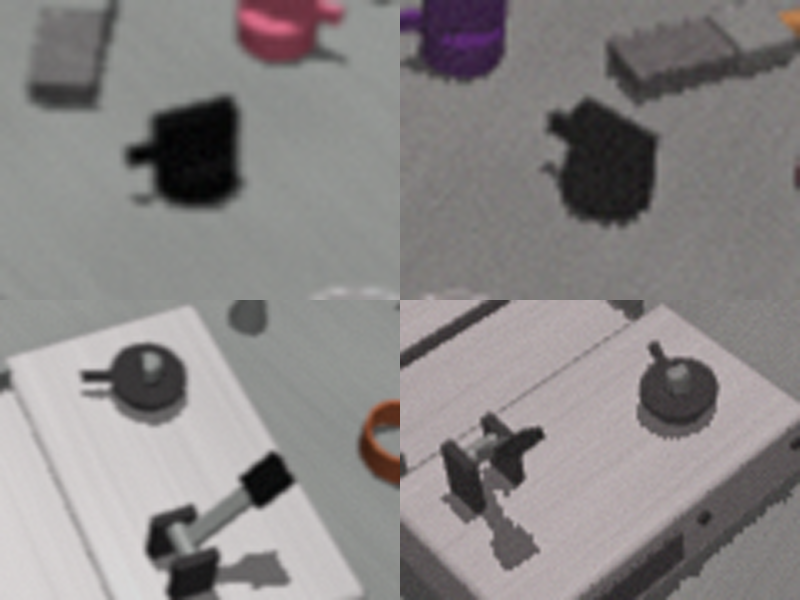

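```bash
cat > h.py <<'E'
import numpy as np, cv2
from scipy.spatial.transform import Rotation as R
def load(p):
    return p
def ray(p,u,v):
    f=200/np.tan(np.radians(p['fov_y']/2))
    d=np.array([(u-p['cx'])/f,(v-p['cy'])/f,1.]); 
    return np.array(p['position']),R.from_quat(p['attitude']).apply(d)
def plane(p,u,v,z):
    o,d=ray(p,u,v); return o+d*(z-o[2])/d[2]
def tri(pa,ua,pb,ub):
    A=np.zeros((3,3));b=np.zeros(3);rs=[ray(pa,*ua),ray(pb,*ub)]
    for o,d in rs:
        d=d/np.linalg.norm(d);M=np.eye(3)-np.outer(d,d);A+=M;b+=M@o
    x=np.linalg.solve(A,b)
    return x,[np.linalg.norm(np.cross(x-o,d/np.linalg.norm(d))) for o,d in rs]
def proj(p,x):
    f=200/np.tan(np.radians(p['fov_y']/2))
    c=R.from_quat(p['attitude']).inv().apply(np.array(x)-p['position'])
    return np.array([p['cx']+f*c[0]/c[2],p['cy']+f*c[1]/c[2]])
E
python3 - <<'E'
from rig import viewer
from h import *
S=viewer.camera_params('scene');D=viewer.camera_params('side')
k=120/400;k2=72/400
A=lambda x,y:(335+x*k,222+(y-300)*k)
B=lambda x,y:(210+(x-400)*k,235+(y-300)*k)
KA=lambda x,y:(290+x*k2,140+y*k2)
KB=lambda x,y:(345+(x-400)*k2,180+y*k2)
def show(n,x): print(n,np.round(x,4))
show('shafttop',tri(S,A(152,355),D,B(677,366))[0]); print(tri(S,A(152,355),D,B(677,366))[1])
show('shafttop S',plane(S,*A(152,355),.106));show('D',plane(D,*B(677,366),.106))
show('collar S',plane(S,*A(148,377),.09));show('collar D',plane(D,*B(678,388),.09))
show('finger S',plane(S,*A(82,376),.09));show('finger D',plane(D,*B(655,348),.09))
show('head far',plane(S,*A(192,306),.07));show('head left',plane(S,*A(12,358),.07));show('head rt',plane(S,*A(362,600),.07))
show('D far left corner',plane(D,*B(660,305),.07));show('D right',plane(D,*B(800,402),.07))
show('pivot cheeks S',tri(S,A(175,515),D,B(492,415))[0])
show('tab',tri(S,A(268,478),D,B(540,437)))if 0 else None
# knob
show('knob bar top S (mid)',plane(S,*KA(196,107),.05))
show('knob bottom S',[plane(S,*KA(196,205),0),plane(S,*KA(155,190),0),plane(S,*KA(240,185),0)])
show('nose S',plane(S,*KA(128,155),.028)); show('nose D',plane(D,*KB(550,122),.028))
show('nose tri',tri(S,KA(130,155),D,KB(553,122))[0])
E
```

```text
shafttop [0.523  0.1151 0.1091]
[np.float64(0.0005327134115397888), np.float64(0.0005327134115398109)]
shafttop S [0.5215 0.114  0.106 ]
D [0.5247 0.112  0.106 ]
collar S [0.5275 0.1191 0.09  ]
collar D [0.5215 0.117  0.09  ]
finger S [0.5656 0.0917 0.09  ]
finger D [0.5567 0.0925 0.09  ]
head far [0.4469 0.0768 0.07  ]
head left [0.5886 0.0386 0.07  ]
head rt [0.5158 0.3223 0.07  ]
D far left corner [0.5898 0.0366 0.07  ]
D right [0.4489 0.0703 0.07  ]
pivot cheeks S [0.5976 0.2244 0.1225]
knob bar top S (mid) [ 0.4375 -0.2411  0.05  ]
knob bottom S [[ 0.4522 -0.2202  0.    ]
 [ 0.4643 -0.2432  0.    ]
 [ 0.423  -0.2193  0.    ]]
nose S [ 0.4767 -0.2504  0.028 ]
nose D [ 0.4759 -0.2485  0.028 ]
nose tri [ 0.475  -0.251   0.0266]
```

```bash
cat >> h.py <<'E'
def tgt(pos,yaw=None):
    """print rows needed: offset (cm, tool axes) to world pos; yaw = world angle (rad) wanted for tool x"""
    from rig import bot
    s=bot.sense(); r=R.from_quat(s['orientation'])
    x=r.apply([1,0,0]); a=np.arctan2(x[1],x[0]); z=r.apply([0,0,1])
    print('t',round(s['t'],2),'pos',np.round(s['ee_pos'],4),'toolx yaw',round(a,4),'z',np.round(z,4),'grip',round(s['gripper_width'],3),'F',np.round(s['wrist_force'],1),'q',np.round(s['joints'],2))
    if pos is not None: print('offset cm (tool)',np.round(100*r.inv().apply(np.array(pos)-s['ee_pos']),2))
    if yaw is not None: print('dr z', [round(-(((yaw+k*np.pi-a)+np.pi)%(2*np.pi)-np.pi),4) for k in (0,1)])
E
python3 - <<'E'
from h import *
tgt([.36,-.2,.27],-.4)
E
```

```text
t 0.15 pos [ 0.2351 -0.5786  0.2383] toolx yaw 0.3858 z [-4.0e-04  1.5e-03 -1.0e+00] grip 1.003 F [-0.3  0.6  0.5] q [-1.3   0.05  1.61 -0.    1.48 -0.12]
offset cm (tool) [ 25.82 -30.38  -3.11]
dr z [np.float64(0.7858), np.float64(-2.3558)]
```

```bash
python3 -m pendant '[{"offset":[2.6,-3,-0.5],"dr":[0,0,0],"grip":1},{"offset":[2.6,-3,-0.5],"dr":[0,0,0],"grip":1},{"offset":[2.6,-3,-0.5],"dr":[0,0,0],"grip":1},{"offset":[2.6,-3,-0.5],"dr":[0,0,0],"grip":1},{"offset":[2.6,-3,-0.5],"dr":[0,0,0],"grip":1},{"offset":[2.6,-3,-0.5],"dr":[0,0,0],"grip":1},{"offset":[2.6,-3,-0.5],"dr":[0,0,0],"grip":1},{"offset":[2.6,-3,-0.5],"dr":[0,0,0],"grip":1}]'
python3 -m pendant '[{"offset":[2.6,-3,-0.5],"dr":[0,0,0],"grip":1},{"offset":[2.6,-3,-0.5],"dr":[0,0,0],"grip":1},{"offset":[0,0,0],"dr":[0,0,0.12],"grip":1},{"offset":[0,0,0],"dr":[0,0,0.12],"grip":1},{"offset":[0,0,0],"dr":[0,0,0.12],"grip":1},{"offset":[0,0,0],"dr":[0,0,0.12],"grip":1},{"offset":[0,0,0],"dr":[0,0,0.12],"grip":1},{"offset":[0,0,0],"dr":[0,0,0.12],"grip":1}]'
python3 -m pendant '[{"offset":[0,0,0],"dr":[0,0,0.06],"grip":1},{"offset":[0,0,0],"dr":[0,0,0],"grip":1},{"offset":[0,0,0],"dr":[0,0,0],"grip":1}]'
python3 - <<'E'
from h import *
from rig import viewer
import json
tgt(None)
p=viewer.camera_params('wrist'); im=viewer.capture('wrist')
cv2.imwrite('pics/w1.png',im[:,:,::-1])
json.dump({k:np.array(v).tolist() for k,v in p.items()},open('pics/w1.json','w'))
E
```

```text
t: 0.82
ee_pos: [0.3376, -0.2765, 0.2792]
orientation: [0.982, 0.191, 0.0, -0.0]
wrist_force: [1.3, -0.7, 0.8]
gripper_width: 0.998
t: 1.48
ee_pos: [0.3631, -0.203, 0.289]
orientation: [0.986, -0.169, -0.0, -0.0]
wrist_force: [0.4, -0.1, -1.1]
gripper_width: 0.999
t: 1.73
ee_pos: [0.3631, -0.2032, 0.289]
orientation: [0.981, -0.195, -0.0, -0.0]
wrist_force: [0.2, -0.4, -0.1]
gripper_width: 0.999
t 1.73 pos [ 0.3631 -0.2032  0.289 ] toolx yaw -0.3925 z [-4.e-04  3.e-04 -1.e+00] grip 0.999 F [ 0.2 -0.4 -0.1] q [-0.69 -0.5   2.   -0.    1.64  1.27]
```

View pics/w1.png

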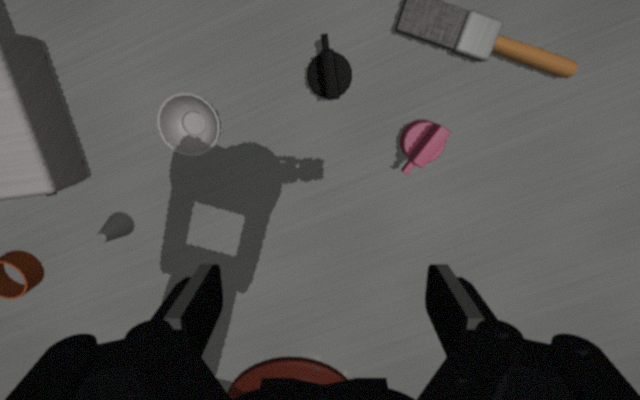

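```bash
python3 - <<'E'
import cv2
a=cv2.imread('pics/w1.png')
c=cv2.resize(a[25:110,275:385],(770,595),interpolation=cv2.INTER_CUBIC)
c=cv2.convertScaleAbs(c,alpha=2.5)
cv2.imwrite('pics/c2.png',c)
E
```

```text
(no output)
```

View pics/c2.png

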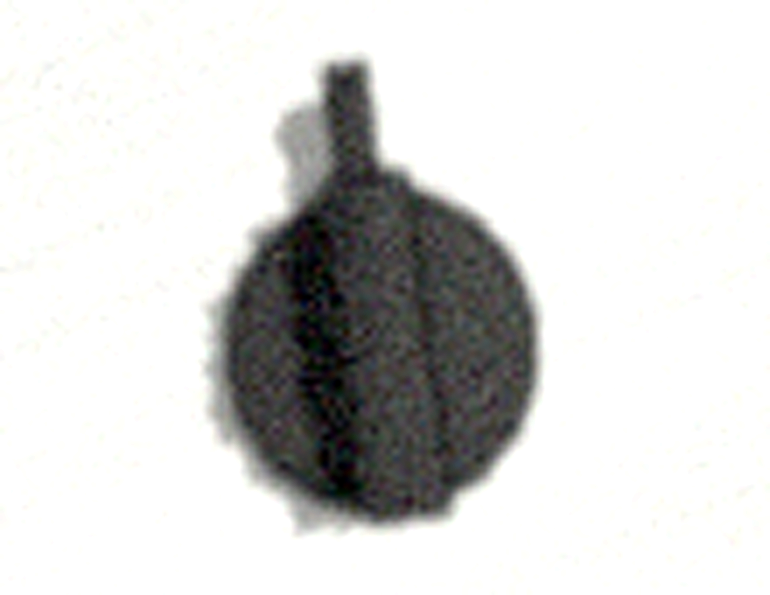

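```bash
python3 - <<'E'
from h import *
import json
p=json.load(open('pics/w1.json'));p['position']=np.array(p['position'])
A=lambda x,y:(275+x/7,25+y/7)
c=plane(p,*A(382,350),.022); n=plane(p,*A(347,62),.034); b1=plane(p,*A(368,178),.05); b2=plane(p,*A(403,515),.05)
print(c,n,b1,b2,(b1+b2)/2)
ang=lambda v:np.arctan2(v[1],v[0])
print('yaw nose',ang(n-c),np.linalg.norm((n-c)[:2]),'bar',ang(b1-b2),np.linalg.norm(b1-b2))
# right edge
print(ang(plane(p,*A(408,180),.05)-plane(p,*A(447,500),.05)))
E
```

```text
[ 0.43938474 -0.24201769  0.022     ] [ 0.47737359 -0.25195149  0.034     ] [ 0.46093214 -0.24828238  0.05      ] [ 0.41708981 -0.23573926  0.05      ] [ 0.43901097 -0.24201082  0.05      ]
yaw nose -0.2557655860782889 0.039266186337239245 bar -0.2786525738826529 0.04560131666348064
-0.2545957478669225
```

```bash
python3 -m pendant '[{"offset":[-0.8,-3.9,-0.3],"dr":[0,0,0],"grip":1},{"offset":[-0.8,-3.9,-0.3],"dr":[0,0,0],"grip":1},{"offset":[-0.8,-3.9,-0.3],"dr":[0,0,0],"grip":1},{"offset":[-0.8,-3.9,-0.3],"dr":[0,0,0],"grip":1},{"offset":[-0.8,-3.9,-0.3],"dr":[0,0,0],"grip":0},{"offset":[-0.8,-3.9,-0.3],"dr":[0,0,0],"grip":-1},{"offset":[-0.8,-3.9,-0.3],"dr":[0,0,0],"grip":-1},{"offset":[-0.8,-3.9,-0.3],"dr":[0,0,0],"grip":-1}]'
python3 -m pendant '[{"offset":[-0.8,-3.9,-0.3],"dr":[0,0,0],"grip":-1},{"offset":[-0.8,-3.9,-0.3],"dr":[0,0,0],"grip":-1},{"offset":[0,0,0],"dr":[0,0,-0.1],"grip":-1},{"offset":[0,0,0],"dr":[0,0,-0.1],"grip":-1},{"offset":[0,0,0],"dr":[0,0,-0.1],"grip":-1},{"offset":[0,0,0],"dr":[0,0,-0.1],"grip":-1},{"offset":[0,0,0],"dr":[0,0,0],"grip":-1},{"offset":[0,0,0],"dr":[0,0,0],"grip":-1}]'
python3 - <<'E'
from h import *
from rig import viewer
import json
tgt(None)
p=viewer.camera_params('wrist'); im=viewer.capture('wrist')
cv2.imwrite('pics/w2.png',im[:,:,::-1])
json.dump({k:np.array(v).tolist() for k,v in p.items()},open('pics/w2.json','w'))
E
```

```text
t: 2.45
ee_pos: [0.4238, 0.1115, 0.3136]
orientation: [0.981, -0.195, 0.0, -0.0]
wrist_force: [0.6, -0.5, -0.2]
gripper_width: 0.453
t: 3.12
ee_pos: [0.4391, 0.1876, 0.3192]
orientation: [1.0, 0.002, -0.0, 0.0]
wrist_force: [0.1, -0.1, -0.4]
gripper_width: -0.004
t 3.12 pos [0.4391 0.1876 0.3192] toolx yaw 0.004 z [-2.e-04 -0.e+00 -1.e+00] grip -0.004 F [ 0.1 -0.1 -0.4] q [ 0.25 -0.34  1.84  0.    1.65  1.81]
```

View pics/w2.png

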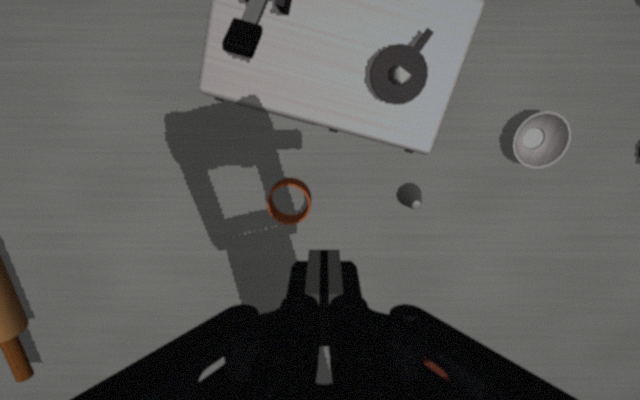

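The wrist view shows the lever tab at about (243,38), the collar at (399,74) and the index finger tip at (429,31).

```bash
python3 - <<'E'
import cv2, numpy as np
a=cv2.imread('pics/w2.png')
c1=cv2.resize(a[15:115,355:455],(590,590),interpolation=cv2.INTER_CUBIC)
c2=cv2.resize(a[0:100,200:300],(590,590),interpolation=cv2.INTER_CUBIC)
c=cv2.resize(cv2.convertScaleAbs(np.hstack([c2,c1]),alpha=1.5),(800,400))
cv2.imwrite('pics/c3.png',c)
E
```

```text
(no output)
```

View pics/c3.png

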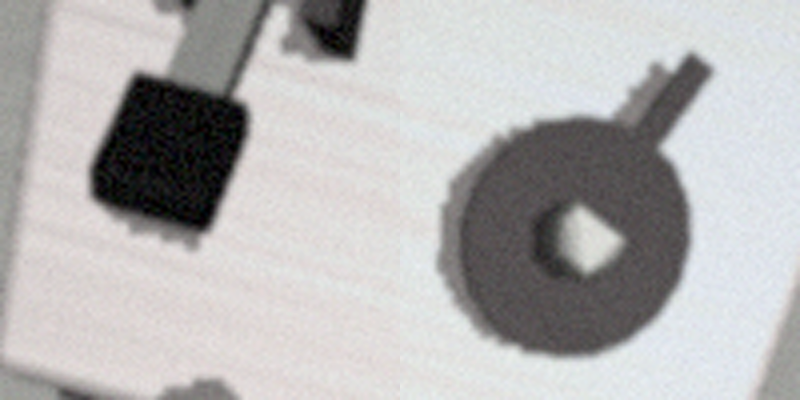

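```bash
python3 - <<'E'
from h import *
import json
from rig import viewer
p=json.load(open('pics/w2.json'));p['position']=np.array(p['position'])
A=lambda x,y:(355+(x-400)/4,15+y/4); B=lambda x,y:(200+x/4,y/4)
c=plane(p,*A(575,236),.09); f=plane(p,*A(701,64),.09); l=plane(p,*A(460,236),.09); r=plane(p,*A(690,236),.09)
print('collar',c,'finger',f,np.linalg.norm(f-c),'dia',np.linalg.norm(l-r)); v=f-c; print('yaw spindle',np.arctan2(v[1],v[0]))
k1=plane(p,201,92,.07);k2=plane(p,430,152,.07); print('head -x edge corners',k1,k2,np.linalg.norm(k1-k2))
y=(k1-k2);y/=np.linalg.norm(y); x=np.array([y[1],-y[0],0]); print('slicer yaw',np.arctan2(x[1],x[0]))
O=(k1+k2)/2+.08*x; O[2]=0; print('O',O)
sp=O-.01*x-.065*y; pv=O+.03*x+.073*y
print('spindle pred',sp,'pivot',pv)
O2=c+.01*x+.065*y; print('pivot from spindle',O2+.03*x+.073*y)
S=viewer.camera_params('scene')
T=tri(p,B(170,150),S,(414.5,275.5)); print('tab',T); 
for z in(.15,.16,.165): print(plane(p,*B(170,150),z))
E
```

```text
collar [0.5249835  0.11481108 0.09      ] finger [0.5630391  0.08799096 0.09      ] 0.04655693208987252 dia 0.055668224314858704
yaw spindle -0.6139143359338163
head -x edge corners [0.5070957  0.31473715 0.07      ] [0.44491984 0.07113849 0.07      ] 0.2514083187503333
slicer yaw -0.24990330580819609
O [0.55352268 0.173153   0.        ]
spindle pred [0.52775815 0.11264524 0.        ] pivot [0.60064442 0.23646604 0.        ]
pivot from spindle [0.59786977 0.23863188 0.09      ]
tab (array([0.55046586, 0.25062952, 0.15275266]), [np.float64(7.306642963837602e-05), np.float64(7.306642963856977e-05)])
[0.55070643 0.25126541 0.15      ]
[0.5496604  0.24915887 0.16      ]
[0.54913738 0.2481056  0.165     ]
```

```bash
python3 -m pendant '[{"offset":[2.3,-1.2,2.4],"dr":[0,0,0],"grip":-1},{"offset":[2.3,-1.2,2.4],"dr":[0,0,0],"grip":-1},{"offset":[2.2,-1.2,2.4],"dr":[0,0,0],"grip":-1},{"offset":[2.2,-1.2,2.4],"dr":[0,0,0],"grip":-1},{"offset":[2.2,-1.3,2.3],"dr":[0,0,0],"grip":-1},{"offset":[0,0,0],"dr":[0,0,0],"grip":-1}]'
python3 - <<'E'
from h import *
from rig import viewer
tgt([.552,.249,.20])
a=viewer.capture('scene')[:,:,::-1];b=viewer.capture('side')[:,:,::-1]
c=np.hstack([cv2.resize(a[200:340,330:470],(400,400)),cv2.resize(b[200:340,180:320],(400,400))])
cv2.imwrite('pics/c4.png',c)
E
```

```text
t: 3.67
ee_pos: [0.5503, 0.2494, 0.1921]
orientation: [1.0, 0.002, -0.005, 0.001]
wrist_force: [-2.4, -0.7, -1.6]
gripper_width: 0.001
t 3.67 pos [0.5503 0.2494 0.1921] toolx yaw 0.0043 z [-0.0104 -0.0029 -0.9999] grip 0.001 F [-2.4 -0.7 -1.6] q [0.3  0.04 1.7  0.   1.41 1.87]
offset cm (tool) [ 0.16  0.04 -0.79]
```

View pics/c4.png

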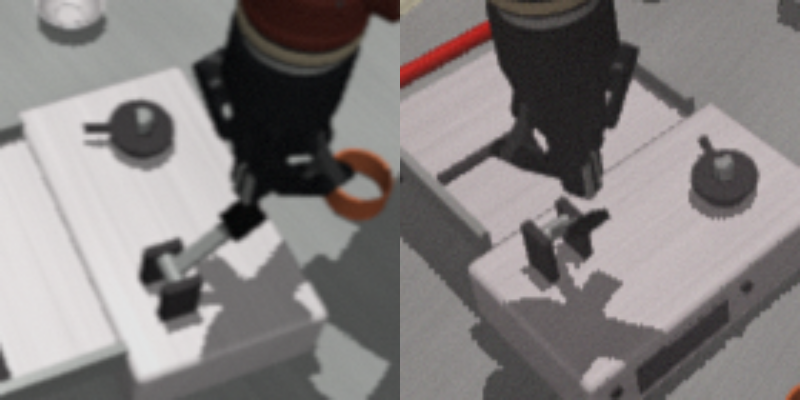

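The closed fingertips are just above the tab, which sits at about (243,218) in the left crop. Now I'll press down and outward along the arc.

```bash
python3 -m pendant '[{"offset":[0,0,0.5],"dr":[0,0,0],"grip":-1},{"offset":[-0.1,0,0.8],"dr":[0,0,0],"grip":-1},{"offset":[-0.2,-0.05,0.8],"dr":[0,0,0],"grip":-1},{"offset":[-0.2,-0.05,0.8],"dr":[0,0,0],"grip":-1},{"offset":[-0.3,-0.1,0.8],"dr":[0,0,0],"grip":-1},{"offset":[-0.3,-0.1,0.8],"dr":[0,0,0],"grip":-1},{"offset":[-0.3,-0.1,0.8],"dr":[0,0,0],"grip":-1},{"offset":[0,0,0],"dr":[0,0,0],"grip":-1}]'
python3 - <<'E'
from h import *
tgt([.534,.254,.117])
E
```

```text
t: 4.43
ee_pos: [0.5352, 0.253, 0.1453]
orientation: [1.0, 0.003, -0.001, 0.0]
wrist_force: [-0.7, 1.0, -0.2]
gripper_width: 0.002
t 4.43 pos [0.5352 0.253  0.1453] toolx yaw 0.006 z [-2.2e-03 -6.0e-04 -1.0e+00] grip 0.002 F [-0.7  1.  -0.2] q [0.32 0.05 1.78 0.   1.32 1.88]
offset cm (tool) [-0.11 -0.1   2.83]
```

```bash
python3 -m pendant '[{"offset":[0,0,0.6],"dr":[0,0,0],"grip":-1},{"offset":[0,0,0.6],"dr":[0,0,0],"grip":-1},{"offset":[0,0,0.6],"dr":[0,0,0],"grip":-1},{"offset":[0,0,0.5],"dr":[0,0,0],"grip":-1},{"offset":[0,0,0.3],"dr":[0,0,0],"grip":-1},{"offset":[0,0,0.2],"dr":[0,0,0],"grip":-1},{"offset":[0,0,0],"dr":[0,0,0],"grip":-1}]'
python3 - <<'E'
from h import *
from rig import viewer
tgt([.534,.254,.117])
a=viewer.capture('scene')[:,:,::-1];b=viewer.capture('side')[:,:,::-1]
c=np.hstack([cv2.resize(a[200:340,330:470],(400,400)),cv2.resize(b[200:340,180:320],(400,400))])
cv2.imwrite('pics/c5.png',c)
E
```

```text
t: 5.02
ee_pos: [0.5365, 0.2529, 0.1184]
orientation: [1.0, 0.003, -0.0, 0.0]
wrist_force: [-0.3, -0.5, -0.2]
gripper_width: -0.001
t 5.02 pos [0.5365 0.2529 0.1184] toolx yaw 0.0058 z [-8.e-04 -6.e-04 -1.e+00] grip -0.001 F [-0.3 -0.5 -0.2] q [ 0.32  0.08  1.79 -0.    1.27  1.88]
offset cm (tool) [-0.25 -0.11  0.15]
```

View pics/c5.png

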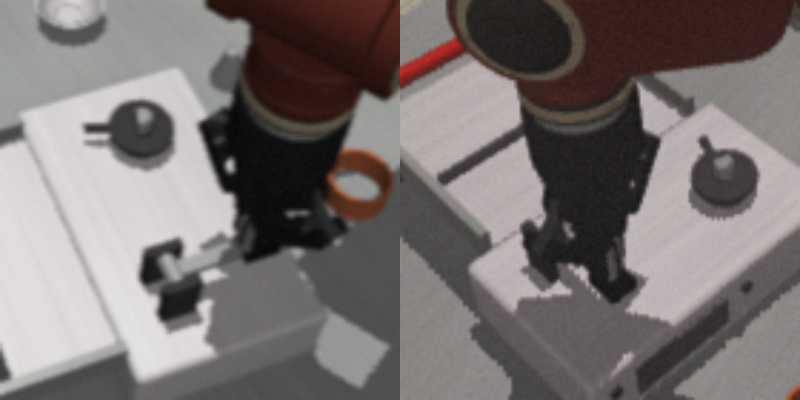

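```bash
python3 -m pendant '[{"offset":[0,0,0.2],"dr":[0,0,0],"grip":-1},{"offset":[0,0,0.1],"dr":[0,0,0],"grip":-1},{"offset":[0,0,0],"dr":[0,0,0],"grip":-1},{"offset":[0,0,0],"dr":[0,0,0],"grip":-1}]'; python3 -m pendant '[{"offset":[0,0,0.2],"dr":[0,0,0],"grip":-1},{"offset":[0,0,0.1],"dr":[0,0,0],"grip":-1},{"offset":[0,0,0],"dr":[0,0,0],"grip":-1},{"offset":[0,0,0],"dr":[0,0,0],"grip":-1}]'
```

```text
t: 5.45
ee_pos: [0.5372, 0.2531, 0.1174]
orientation: [1.0, 0.003, 0.001, -0.0]
wrist_force: [-0.9, -0.2, 5.6]
gripper_width: -0.004
t: 5.78
ee_pos: [0.5373, 0.2533, 0.117]
orientation: [1.0, 0.003, 0.0, 0.0]
wrist_force: [-8.7, -2.5, 17.4]
gripper_width: 0.0
```

```bash
python3 -m pendant '[{"offset":[0,0,-2],"dr":[0,0,0],"grip":-1},{"offset":[0,0,-4],"dr":[0,0,0],"grip":-1},{"offset":[0,0,-4],"dr":[0,0,0],"grip":-1},{"offset":[0,0,-3],"dr":[0,0,0],"grip":-1},{"offset":[-0.8,3.9,0],"dr":[0,0,0],"grip":0},{"offset":[-0.8,3.9,0],"dr":[0,0,0],"grip":1},{"offset":[-0.8,3.9,0],"dr":[0,0,0],"grip":1},{"offset":[-0.8,3.9,0],"dr":[0,0,0],"grip":1}]'
python3 -m pendant '[{"offset":[-0.8,3.9,0],"dr":[0,0,0],"grip":1},{"offset":[-0.8,3.9,0],"dr":[0,0,0],"grip":1},{"offset":[-0.8,3.9,0],"dr":[0,0,0],"grip":1},{"offset":[-0.8,3.9,0],"dr":[0,0,0],"grip":1},{"offset":[-0.8,3.9,0],"dr":[0,0,0],"grip":1},{"offset":[-0.8,3.9,0],"dr":[0,0,0],"grip":1},{"offset":[-0.8,3.9,0],"dr":[0,0,0],"grip":1},{"offset":[0,0,0],"dr":[0,0,0],"grip":1}]'
python3 -m pendant '[{"offset":[0,3,0],"dr":[0,0,0],"grip":1},{"offset":[0,3,0],"dr":[0,0,0],"grip":1},{"offset":[0,0,0],"dr":[0,0,0.09],"grip":1},{"offset":[0,0,0],"dr":[0,0,0.09],"grip":1},{"offset":[0,0,0],"dr":[0,0,0.09],"grip":1},{"offset":[0,0,0],"dr":[0,0,0],"grip":1},{"offset":[0,0,0],"dr":[0,0,0],"grip":1}]'
python3 - <<'E'
from h import *
from rig import viewer
import json
tgt([.439,-.242,.2],-.265)
a=viewer.capture('scene')[:,:,::-1];b=viewer.capture('side')[:,:,::-1]
c=np.hstack([cv2.resize(a[200:340,330:470],(400,400)),cv2.resize(b[200:340,180:320],(400,400))])
cv2.imwrite('pics/c6.png',c)
p=viewer.camera_params('wrist'); im=viewer.capture('wrist')
cv2.imwrite('pics/w3.png',im[:,:,::-1])
json.dump({k:np.array(v).tolist() for k,v in p.items()},open('pics/w3.json','w'))
E
```

```text
t: 6.45
ee_pos: [0.505, 0.0957, 0.2432]
orientation: [1.0, 0.003, 0.0, 0.0]
wrist_force: [1.5, -0.3, 0.0]
gripper_width: 0.561
t: 7.12
ee_pos: [0.4497, -0.1819, 0.2431]
orientation: [1.0, -0.001, -0.0, 0.001]
wrist_force: [-0.6, -0.2, 0.1]
gripper_width: 1.0
t: 7.7
ee_pos: [0.4516, -0.2361, 0.2429]
orientation: [0.991, -0.131, -0.0, -0.0]
wrist_force: [0.1, 0.5, 0.4]
gripper_width: 1.0
t 7.7 pos [ 0.4516 -0.2361  0.2429] toolx yaw -0.2618 z [-2.e-04  2.e-04 -1.e+00] grip 1.0 F [0.1 0.5 0.4] q [-0.63 -0.23  1.87  0.    1.5   1.2 ]
offset cm (tool) [-1.06  0.9   4.29]
dr z [np.float64(0.0032), np.float64(-3.1384)]
```

View pics/c6.png

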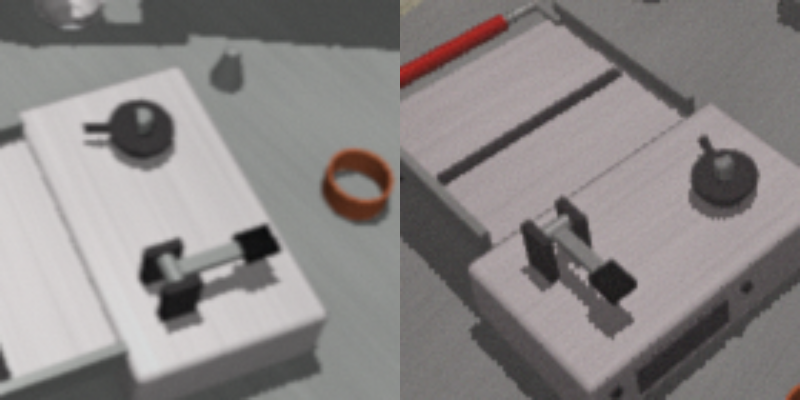

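View pics/w3.png

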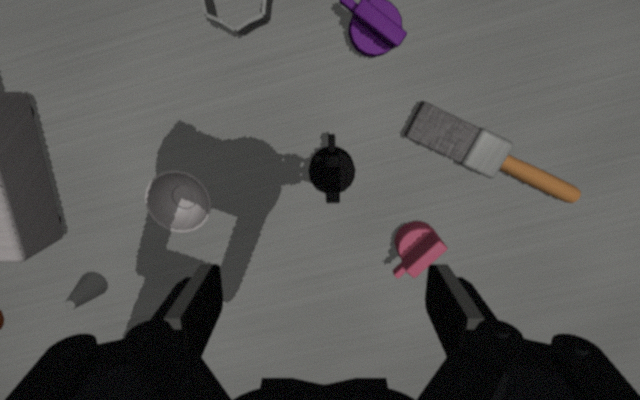

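The lever is now level, down at its stop. In the wrist view the black knob is at (331,170) with its nose up; the purple one is at (376,25) and the pink one at (418,246), both clear of the fingers.

```bash
python3 - <<'E'
from h import *
import json
p=json.load(open('pics/w3.json'));p['position']=np.array(p['position'])
im=cv2.imread('pics/w3.png')
c=cv2.convertScaleAbs(cv2.resize(im[120:215,280:390],(770,665),interpolation=cv2.INTER_CUBIC),alpha=3.5)
cv2.imwrite('pics/c7.png',c[:600])
for z in (.0,.022,.05): print(proj(p,[.4392,-.242,z]), proj(p,[.4392+.04*np.cos(-.265),-.242+.04*np.sin(-.265),z]))
E
```

```text
[331.60520949 167.65538557] [331.93722478 130.66955439]
[332.03887095 172.64100909] [332.40584555 133.64576242]
[332.66801093 179.87396695] [333.08889409 137.98380003]
```

View pics/c7.png

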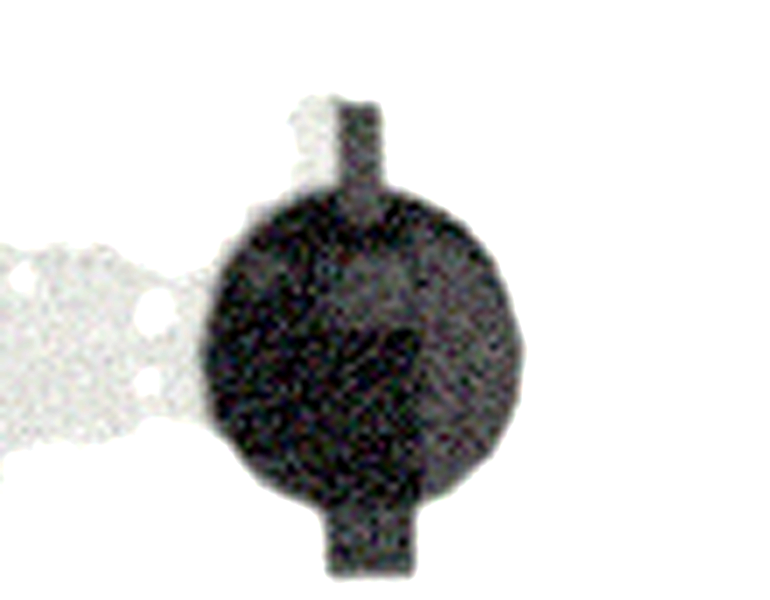

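```bash
python3 -m pendant '[{"offset":[-0.55,0.45,3],"dr":[0,0,0],"grip":1},{"offset":[-0.5,0.45,3],"dr":[0,0,0],"grip":1},{"offset":[0,0,3],"dr":[0,0,0],"grip":1},{"offset":[0,0,3],"dr":[0,0,0],"grip":1},{"offset":[0,0,3],"dr":[0,0,0],"grip":1},{"offset":[0,0,0],"dr":[0,0,0],"grip":1},{"offset":[0,0,0],"dr":[0,0,0],"grip":1}]' 80
python3 - <<'E'
from h import *
from rig import viewer
tgt([.4392,-.242,.034],-.25)
im=viewer.capture('wrist')
cv2.imwrite('pics/w4.png',im[:,:,::-1])
E
```

```text
t: 8.43
ee_pos: [0.438, -0.2413, 0.0919]
orientation: [0.991, -0.131, -0.002, -0.001]
wrist_force: [0.0, -0.0, 0.8]
gripper_width: 1.004
t 8.43 pos [ 0.438  -0.2413  0.0919] toolx yaw -0.2634 z [-0.0033  0.0025 -1.    ] grip 1.004 F [ 0.  -0.   0.8] q [-0.65 -0.1   2.02 -0.    1.23  1.18]
offset cm (tool) [0.15 0.04 5.79]
dr z [np.float64(-0.0134), np.float64(3.1282)]
```

View pics/w4.png

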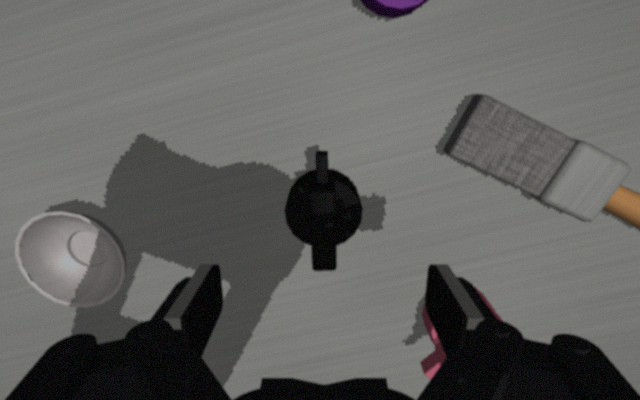

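```bash
python3 - <<'E'
from h import *
import json
p=json.load(open('pics/w3.json'));p['position']=np.array(p['position'])
r=R.from_euler('z',-.262)
for u,v,z in((418,240,.022),(442,240,.05),(400,272,.03),(424,222,.01)):
    q=plane(p,u,v,z); d=r.inv().apply(q-[.4392,-.242,0]); print(q,np.round(d[:2],3))
E
```

```text
[ 0.34095597 -0.31390247  0.022     ] [-0.076 -0.095]
[ 0.34943182 -0.33290928  0.05      ] [-0.063 -0.111]
[ 0.31198154 -0.28638205  0.03      ] [-0.111 -0.076]
[ 0.35462549 -0.32623415  0.01      ] [-0.06  -0.103]
```

Pink is about 95 mm sideways and 76 mm back from the grasp, so it's clear. Next I descend and grip.

```bash
python3 -m pendant '[{"offset":[0.1,0,2],"dr":[0,0,-0.01],"grip":1},{"offset":[0,0,2],"dr":[0,0,0],"grip":1},{"offset":[0,0,1.3],"dr":[0,0,0],"grip":1},{"offset":[0,0,0.5],"dr":[0,0,0],"grip":1},{"offset":[0,0,0],"dr":[0,0,0],"grip":1},{"offset":[0,0,0],"dr":[0,0,0],"grip":1}]' 80
python3 -c "
from h import *
tgt([.4392,-.242,.034],-.25)"
```

```text
t: 8.98
ee_pos: [0.4414, -0.2435, 0.0374]
orientation: [0.992, -0.127, 0.001, 0.001]
wrist_force: [-0.0, 0.1, 0.5]
gripper_width: 0.999
t 8.98 pos [ 0.4414 -0.2435  0.0374] toolx yaw -0.254 z [ 0.0026 -0.002  -1.    ] grip 0.999 F [-0.   0.1  0.5] q [-0.65 -0.02  2.05  0.    1.11  1.17]
offset cm (tool) [-0.25 -0.09  0.34]
dr z [np.float64(-0.004), np.float64(3.1376)]
```

```bash
python3 -m pendant '[{"offset":[-0.2,0,0.3],"dr":[0,0,0],"grip":1},{"offset":[0,0,0],"dr":[0,0,0],"grip":1},{"offset":[0,0,0],"dr":[0,0,0],"grip":0},{"offset":[0,0,0],"dr":[0,0,0],"grip":-0.4},{"offset":[0,0,0],"dr":[0,0,0],"grip":-0.6},{"offset":[0,0,0],"dr":[0,0,0],"grip":-1},{"offset":[0,0,0],"dr":[0,0,0],"grip":-1},{"offset":[0,0,0],"dr":[0,0,0],"grip":-1}]' 80
python3 -m pendant '[{"offset":[0,0,0],"dr":[0,0,0],"grip":-1},{"offset":[0,0,0],"dr":[0,0,0],"grip":-1},{"offset":[0,0,0],"dr":[0,0,0],"grip":-1}]' 80
python3 - <<'E'
from h import *
from rig import viewer
tgt(None)
im=viewer.capture('wrist')
cv2.imwrite('pics/w5.png',im[:,:,::-1])
E
```

```text
t: 9.65
ee_pos: [0.4382, -0.2421, 0.0324]
orientation: [0.992, -0.127, 0.0, -0.0]
wrist_force: [-2.6, 1.7, 17.3]
gripper_width: 0.151
t: 9.9
ee_pos: [0.4383, -0.2422, 0.0325]
orientation: [0.992, -0.127, 0.0, 0.0]
wrist_force: [1.1, 0.1, 1.2]
gripper_width: 0.154
t 9.9 pos [ 0.4383 -0.2422  0.0325] toolx yaw -0.2542 z [ 4.e-04 -3.e-04 -1.e+00] grip 0.154 F [1.1 0.1 1.2] q [-0.65 -0.01  2.05  0.    1.1   1.17]
```

View pics/w5.png

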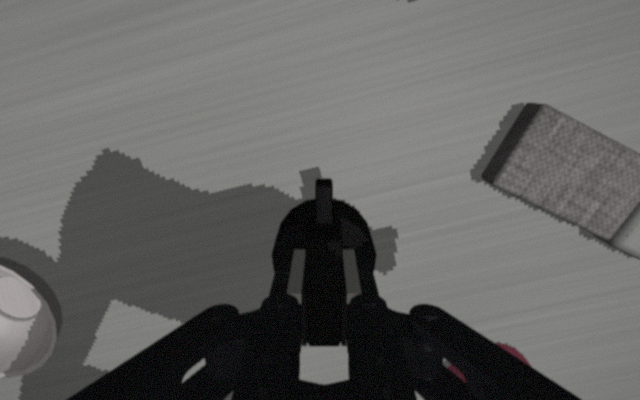

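```bash
python3 - <<'E'
from h import *
from rig import viewer
p=viewer.camera_params('wrist'); im=cv2.imread('pics/w5.png')
c=cv2.convertScaleAbs(cv2.resize(im[165:265,255:395],(784,560),interpolation=cv2.INTER_CUBIC),alpha=4)
cv2.imwrite('pics/c8.png',c)
r=R.from_euler('z',-.254)
q=plane(p,323.5,180,.034); print(np.round(r.inv().apply(q-[.4383,-.2422,0]),4))
E
```

```text
[ 0.0432 -0.0005  0.034 ]
```

View pics/c8.png

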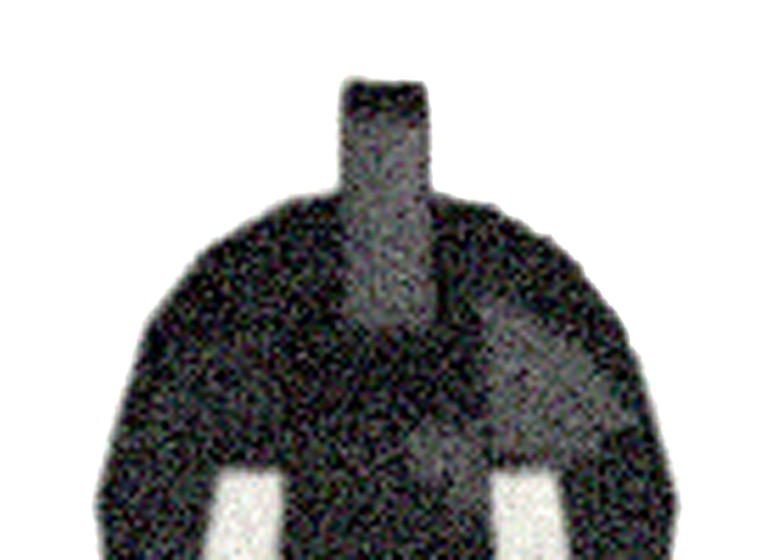

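```bash
python3 - <<'E'
from h import *
from rig import viewer
p=viewer.camera_params('wrist')
r=R.from_euler('z',-.254)
for u,v,z in((323.75,185,.034),(323.75,179.3,.022),(323.9,223,.034)):
  q=plane(p,u,v,z); print(np.round(r.inv().apply(q-[.4383,-.2422,0]),4))
E
```

```text
[ 0.0412 -0.0006  0.034 ]
[ 0.0402 -0.0006  0.022 ]
[ 0.0252 -0.0007  0.034 ]
```

```bash
python3 -m pendant '[{"offset":[0,0,-1],"dr":[0,0,0],"grip":-1},{"offset":[0,0,-2.5],"dr":[0,0,0],"grip":-1},{"offset":[0,0,-3.5],"dr":[0,0,0],"grip":-1},{"offset":[0,0,-3.5],"dr":[0,0,0],"grip":-1},{"offset":[0,0,-3.5],"dr":[0,0,0],"grip":-1},{"offset":[0,0,-3],"dr":[0,0,0],"grip":-1},{"offset":[0,0,-1.5],"dr":[0,0,0],"grip":-1},{"offset":[0,0,0],"dr":[0,0,0.09],"grip":-1}]'
python3 -m pendant '[{"offset":[0,0,0],"dr":[0,0,0.09],"grip":-1},{"offset":[0,0,0],"dr":[0,0,0.09],"grip":-1},{"offset":[0,0,0],"dr":[0,0,0.09],"grip":-1},{"offset":[0,0,0],"dr":[0,0,0],"grip":-1},{"offset":[0,0,0],"dr":[0,0,0],"grip":-1}]'
python3 - <<'E'
from h import *
from rig import viewer
tgt([.5246,.1148,.2],-.614)
cv2.imwrite('pics/w6.png',viewer.capture('wrist')[:,:,::-1])
E
```

```text
t: 10.62
ee_pos: [0.44, -0.2435, 0.2235]
orientation: [0.985, -0.172, 0.004, 0.002]
wrist_force: [0.5, -0.3, -0.1]
gripper_width: 0.147
t: 11.03
ee_pos: [0.4379, -0.2419, 0.2174]
orientation: [0.954, -0.301, -0.0, -0.0]
wrist_force: [0.8, 0.6, -0.1]
gripper_width: 0.148
t 11.03 pos [ 0.4379 -0.2419  0.2174] toolx yaw -0.6119 z [-3.e-04  2.e-04 -1.e+00] grip 0.148 F [ 0.8  0.6 -0.1] q [-0.65 -0.24  1.92 -0.    1.46  1.53]
offset cm (tool) [-13.39 -34.18   1.75]
dr z [np.float64(0.0021), np.float64(-3.1395)]
```

View pics/w6.png

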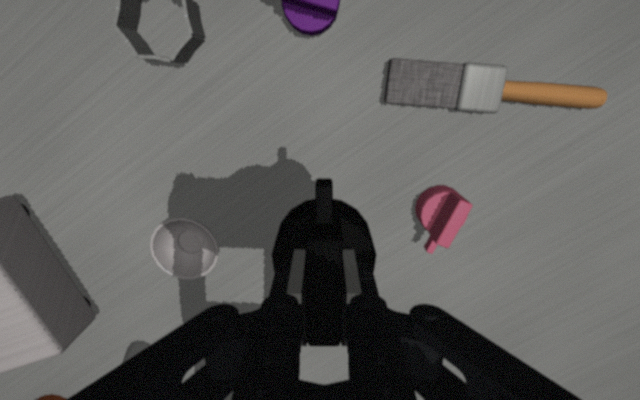

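```bash
python3 -m pendant '[{"offset":[-2,-2.9,0],"dr":[0,0,0],"grip":-1},{"offset":[-2,-2.9,0],"dr":[0,0,0],"grip":-1},{"offset":[-2,-2.9,0],"dr":[0,0,0],"grip":-1},{"offset":[-2,-2.9,0],"dr":[0,0,0],"grip":-1},{"offset":[-2,-2.9,0],"dr":[0,0,0],"grip":-1},{"offset":[-2,-2.9,0],"dr":[0,0,0],"grip":-1},{"offset":[-2,-2.9,0],"dr":[0,0,0],"grip":-1},{"offset":[-2,-2.9,0],"dr":[0,0,0],"grip":-1}]'
python3 -m pendant '[{"offset":[-2,-2.9,0],"dr":[0,0,0],"grip":-1},{"offset":[-2,-2.9,0],"dr":[0,0,0],"grip":-1},{"offset":[-2,-2.9,0],"dr":[0,0,0],"grip":-1},{"offset":[-1.3,-2.3,0],"dr":[0,0,0],"grip":-1},{"offset":[0,0,0],"dr":[0,0,0],"grip":-1},{"offset":[0,0,0],"dr":[0,0,0],"grip":-1},{"offset":[0,0,0],"dr":[0,0,0],"grip":-1}]'
python3 - <<'E'
from h import *
from rig import viewer
import json
tgt([.5246,.1148,.2],-.614)
p=viewer.camera_params('wrist'); im=viewer.capture('wrist')
cv2.imwrite('pics/w7.png',im[:,:,::-1])
json.dump({k:np.array(v).tolist() for k,v in p.items()},open('pics/w7.json','w'))
E
```

```text
t: 11.75
ee_pos: [0.4406, 0.0414, 0.2176]
orientation: [0.953, -0.302, 0.0, -0.0]
wrist_force: [1.0, -0.3, -1.2]
gripper_width: 0.146
t: 12.33
ee_pos: [0.4446, 0.1714, 0.2172]
orientation: [0.953, -0.302, -0.0, 0.0]
wrist_force: [-0.3, 0.1, -1.2]
gripper_width: 0.144
t 12.33 pos [0.4446 0.1714 0.2172] toolx yaw -0.613 z [-5.e-04 -6.e-04 -1.e+00] grip 0.144 F [-0.3  0.1 -1.2] q [ 0.21 -0.3   1.97 -0.    1.47  2.4 ]
offset cm (tool) [9.8  0.03 1.72]
dr z [np.float64(0.001), np.float64(-3.1406)]
```

View pics/w7.png

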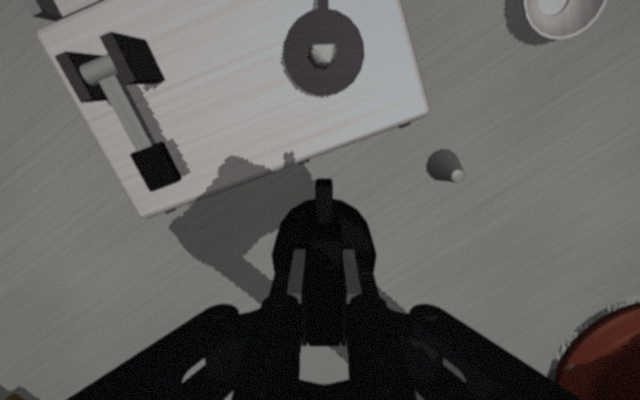

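```bash
python3 - <<'E'
from h import *
im=cv2.imread('pics/w7.png')
c=cv2.convertScaleAbs(cv2.resize(im[0:106,265:385],(680,600),interpolation=cv2.INTER_CUBIC),alpha=1.6)
cv2.imwrite('pics/c9.png',c)
E
```

```text
(no output)
```

View pics/c9.png

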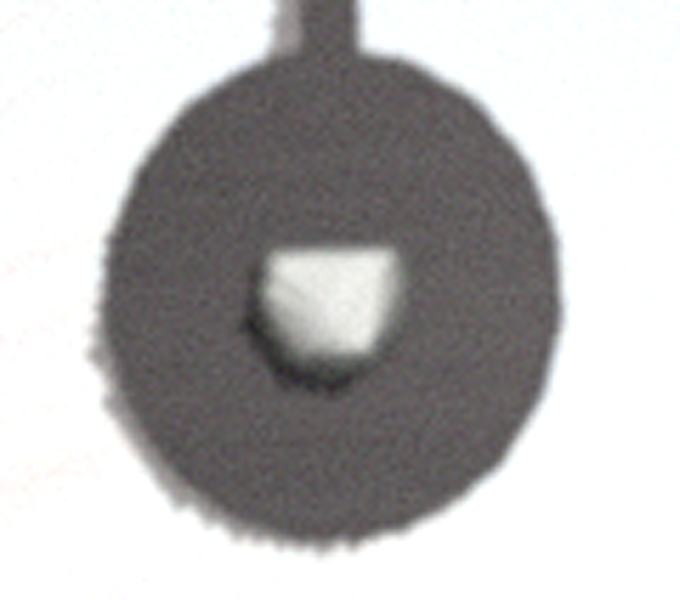

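```bash
python3 - <<'E'
from h import *
import json
p=json.load(open('pics/w7.json'));p['position']=np.array(p['position'])
r=R.from_euler('z',-.613); T=np.array([.4446,.1714,0])
A=lambda x,y:(265+x/5.667,y/5.667)
for n,x,y,z in(('centre',332.5,296,.09),('left',105,296,.09),('right',560,296,.09),('top',332,52,.09),('bot',332,540,.09),('flatL',268,250,.106),('flatR',398,250,.106),('fing',331,2,.09)):
    q=plane(p,*A(x,y),z); print(n,np.round(q,4),np.round(r.inv().apply(q-T),4))
E
```

```text
centre [0.5248 0.1142 0.09  ] [ 0.0985 -0.0007  0.09  ]
left [0.5406 0.1366 0.09  ] [0.0985 0.0268 0.09  ]
right [0.5089 0.0917 0.09  ] [ 0.0985 -0.0282  0.09  ]
top [0.5464 0.099  0.09  ] [ 0.1249 -0.0007  0.09  ]
bot [0.5016 0.1305 0.09  ] [ 0.0702 -0.0006  0.09  ]
flatL [0.532 0.118 0.106] [0.1022 0.0066 0.106 ]
flatR [0.5235 0.106  0.106 ] [ 0.1022 -0.0081  0.106 ]
fing [0.5507 0.0961 0.09  ] [ 0.1301 -0.0006  0.09  ]
```

The collar is centred at (323.7,52.2) and the shaft flat lies across the image. The index finger points straight up the picture, in line with the knob's nose at column 323.7, so the turn and sideways alignment are good. Moving ahead 9.7 cm.

```bash
python3 -m pendant '[{"offset":[2.4,0,0],"dr":[0,0,0],"grip":-1},{"offset":[2.4,0,0],"dr":[0,0,0],"grip":-1},{"offset":[2.4,0,1],"dr":[0,0,0],"grip":-1},{"offset":[1.7,0,2],"dr":[0,0,0],"grip":-1},{"offset":[0.8,0,2],"dr":[0,0,0],"grip":-1},{"offset":[0,0,1],"dr":[0,0,0],"grip":-1},{"offset":[0,0,0],"dr":[0,0,0],"grip":-1},{"offset":[0,0,0],"dr":[0,0,0],"grip":-1}]'
python3 -m pendant '[{"offset":[0,0,0],"dr":[0,0,0],"grip":-1},{"offset":[0,0,0],"dr":[0,0,0],"grip":-1}]'
python3 - <<'E'
from h import *
from rig import viewer
tgt([.4446+.0967*np.cos(-.613),.1714+.0967*np.sin(-.613),.1505],-.613)
a=viewer.capture('scene')[:,:,::-1];b=viewer.capture('side')[:,:,::-1]
c=np.hstack([cv2.resize(a[190:290,325:425],(400,400),interpolation=cv2.INTER_CUBIC),cv2.resize(b[200:300,240:340],(400,400),interpolation=cv2.INTER_CUBIC)])
cv2.imwrite('pics/c10.png',cv2.convertScaleAbs(c,alpha=1.5))
E
```

```text
t: 13.05
ee_pos: [0.5233, 0.1153, 0.1569]
orientation: [0.953, -0.303, -0.001, 0.0]
wrist_force: [-0.0, -0.4, 0.1]
gripper_width: 0.143
t: 13.22
ee_pos: [0.5246, 0.1161, 0.1591]
orientation: [0.953, -0.302, 0.001, -0.001]
wrist_force: [-0.4, 0.0, -0.2]
gripper_width: 0.148
t 13.22 pos [0.5246 0.1161 0.1591] toolx yaw -0.6137 z [ 2.8e-03  3.0e-04 -1.0e+00] grip 0.148 F [-0.4  0.  -0.2] q [ 0.08 -0.1   1.9   0.    1.34  2.26]
offset cm (tool) [-0.05  0.08  0.86]
dr z [np.float64(-0.0007), np.float64(3.1409)]
```

View pics/c10.png

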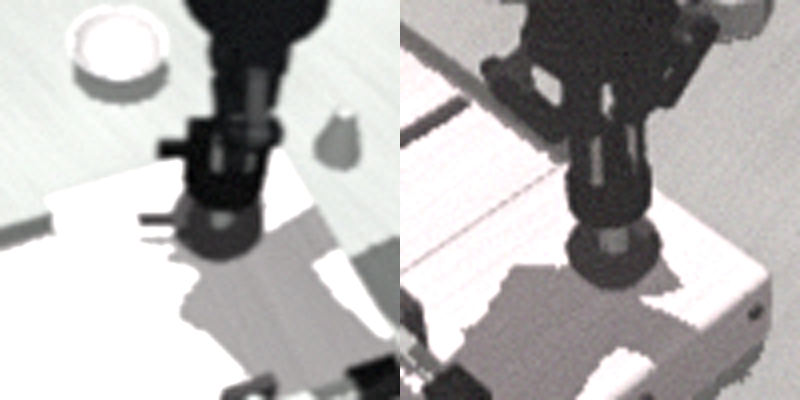

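The knob hangs just above the shaft with its nose over the finger. I'll settle, then check the residual.

```bash
python3 -m pendant '[{"offset":[0,0.05,0.5],"dr":[0,0,0],"grip":-1},{"offset":[0,0,0],"dr":[0,0,0],"grip":-1},{"offset":[0,0,0],"dr":[0,0,0],"grip":-1},{"offset":[0,0,0],"dr":[0,0,0],"grip":-1},{"offset":[0,0,0],"dr":[0,0,0],"grip":-1}]'
python3 -c "
from h import *
tgt([.4446+.0967*np.cos(-.613),.1714+.0967*np.sin(-.613),.14],-.613)"
```

```text
t: 13.73
ee_pos: [0.5238, 0.1154, 0.1523]
orientation: [0.953, -0.302, -0.0, 0.0]
wrist_force: [-0.6, -0.5, -1.1]
gripper_width: 0.15
t 13.73 pos [0.5238 0.1154 0.1523] toolx yaw -0.6141 z [-0. -0. -1.] grip 0.15 F [-0.6 -0.5 -1.1] q [ 0.08 -0.09  1.9  -0.    1.33  2.26]
offset cm (tool) [-0.03 -0.02  1.23]
dr z [np.float64(-0.0011), np.float64(3.1405)]
```

```bash
python3 -m pendant '[{"offset":[0,0,0.6],"dr":[0,0,0],"grip":-1},{"offset":[0,0,0.5],"dr":[0,0,0],"grip":-1},{"offset":[0,0,0.3],"dr":[0,0,0],"grip":-1},{"offset":[0,0,0.2],"dr":[0,0,0],"grip":-1},{"offset":[0,0,0.2],"dr":[0,0,0],"grip":-1},{"offset":[0,0,0],"dr":[0,0,0],"grip":-1}]'
python3 -m pendant '[{"offset":[0,0,0.2],"dr":[0,0,0],"grip":-1},{"offset":[0,0,0.2],"dr":[0,0,0],"grip":-1},{"offset":[0,0,0],"dr":[0,0,0],"grip":-1}]'
```

```text
t: 14.23
ee_pos: [0.5234, 0.1153, 0.1336]
orientation: [0.953, -0.302, -0.001, 0.0]
wrist_force: [-0.5, 0.2, -0.8]
gripper_width: 0.148
t: 14.48
ee_pos: [0.5236, 0.1154, 0.13]
orientation: [0.953, -0.302, -0.0, 0.0]
wrist_force: [0.2, 0.4, -1.4]
gripper_width: 0.144
```

The underside is already 8 mm below the shaft top with no force, so it has entered. Continuing.

```bash
python3 -m pendant '[{"offset":[0,0,0.25],"dr":[0,0,0],"grip":-1},{"offset":[0,0,0.25],"dr":[0,0,0],"grip":-1},{"offset":[0,0,0.2],"dr":[0,0,0],"grip":-1},{"offset":[0,0,0],"dr":[0,0,0],"grip":-1},{"offset":[0,0,0],"dr":[0,0,0],"grip":-1}]'
python3 -m pendant '[{"offset":[0,0,0.2],"dr":[0,0,0],"grip":-1},{"offset":[0,0,0.2],"dr":[0,0,0],"grip":-1},{"offset":[0,0,0],"dr":[0,0,0],"grip":-1},{"offset":[0,0,0],"dr":[0,0,0],"grip":-1}]' 100
python3 -m pendant '[{"offset":[0,0,0.2],"dr":[0,0,0],"grip":-1},{"offset":[0,0,0.2],"dr":[0,0,0],"grip":-1},{"offset":[0,0,0],"dr":[0,0,0],"grip":-1},{"offset":[0,0,0],"dr":[0,0,0],"grip":-1}]' 100
```

```text
t: 14.9
ee_pos: [0.5236, 0.1154, 0.123]
orientation: [0.953, -0.302, -0.0, 0.0]
wrist_force: [0.6, -0.5, -1.4]
gripper_width: 0.149
t: 15.23
ee_pos: [0.5241, 0.1154, 0.12]
orientation: [0.953, -0.302, 0.0, -0.0]
wrist_force: [-0.6, 0.2, 4.0]
gripper_width: 0.141
t: 15.57
ee_pos: [0.5241, 0.1154, 0.1161]
orientation: [0.953, -0.302, 0.0, -0.0]
wrist_force: [-2.9, -0.4, 7.2]
gripper_width: 0.144
```

```bash
python3 -m pendant '[{"offset":[0,0,0.2],"dr":[0,0,0],"grip":-1},{"offset":[0,0,0.1],"dr":[0,0,0],"grip":-1},{"offset":[0,0,0],"dr":[0,0,0],"grip":-1},{"offset":[0,0,0],"dr":[0,0,0],"grip":-1}]' 100
python3 -m pendant '[{"offset":[0,0,0.15],"dr":[0,0,0],"grip":-1},{"offset":[0,0,0],"dr":[0,0,0],"grip":-1},{"offset":[0,0,0],"dr":[0,0,0],"grip":-1}]' 100
```

```text
t: 15.9
ee_pos: [0.5242, 0.1154, 0.1144]
orientation: [0.953, -0.302, 0.0, -0.0]
wrist_force: [-5.8, -0.9, 13.6]
gripper_width: 0.144
t: 16.15
ee_pos: [0.5244, 0.1154, 0.1143]
orientation: [0.953, -0.302, 0.0, 0.0]
wrist_force: [-10.1, -0.7, 19.7]
gripper_width: 0.145
```

```bash
python3 -m pendant '[{"offset":[0,0,0],"dr":[0,0,0],"grip":-1},{"offset":[0,0,0],"dr":[0,0,0],"grip":-1},{"offset":[0,0,0],"dr":[0,0,0],"grip":-1},{"offset":[0,0,0],"dr":[0,0,0],"grip":-1},{"offset":[0,0,0],"dr":[0,0,0],"grip":-1},{"offset":[0,0,0],"dr":[0,0,0],"grip":-1}]' 100
python3 - <<'E'
from h import *
from rig import viewer
tgt(None)
a=viewer.capture('scene')[:,:,::-1];b=viewer.capture('side')[:,:,::-1]
c=np.hstack([cv2.resize(a[190:320,325:455],(400,400),interpolation=cv2.INTER_CUBIC),cv2.resize(b[200:330,210:340],(400,400),interpolation=cv2.INTER_CUBIC)])
cv2.imwrite('pics/c11.png',cv2.convertScaleAbs(c,alpha=1.5))
tgt(None)
E
```

```text
t: 16.65
ee_pos: [0.5244, 0.1155, 0.1143]
orientation: [0.953, -0.302, 0.0, 0.0]
wrist_force: [-9.5, -1.7, 18.5]
gripper_width: 0.142
t 16.65 pos [0.5244 0.1155 0.1143] toolx yaw -0.614 z [ 3.e-04 -3.e-04 -1.e+00] grip 0.142 F [-9.5 -1.7 18.5] q [ 0.08 -0.05  1.93 -0.    1.26  2.26]
t 16.75 pos [0.5244 0.1155 0.1143] toolx yaw -0.6139 z [ 3.e-04 -2.e-04 -1.e+00] grip 0.142 F [-9.2 -1.7 19.9] q [ 0.08 -0.05  1.93 -0.    1.26  2.26]
```

View pics/c11.png

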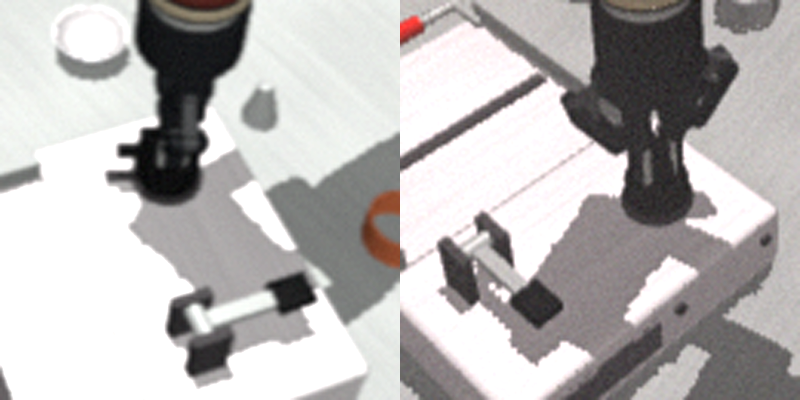

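The knob is seated on the collar with its nose (125,150) above the index finger (118,177), and the lever is still level. The pressed pose and force are steady, so I'm handing in.

```bash
python3 -c "
from rig import bot
print(bot.job_done())"
```

```text
the job is handed in; nothing more can be done
None
```

I lowered the lift lever to its stop, then picked up the black knob and left the pink and purple ones alone. I turned it about 0.36 rad to match the spindle and slid it onto the D-shaft. I then pressed knob and spindle down to the stop and handed in at about 16.8 s, still gripping at 100 N.

- **Lever:** the tool met the stop with the tab at about 110 mm. Both outside cameras still showed the lever level just before hand-in.
- **Fit:** the knob slid down the shaft with no measurable resistance. Contact with the collar came at about the expected height, and its nose sits over the index finger.
- **Press:** the tool stopped about 8 mm below the point of contact, and the push stayed steady at about 19 N down. About 9–10 N of sideways force also built up at the end. The grip opening stayed at about 12 mm, with no sign of slipping.
- **Not measured directly:** I worked out the press depth and the fit on the shaft from the tool's position and force readings; there is no direct sensor for either. I saw no bench items disturbed, but I didn't measure their final positions.

No check failed.

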